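# Refit a keyed clamp handle on an angled drilling jig

## Task

Take the one-armed black handle out of the red tray and fit it on the bare keyed spindle of the sloping drilling jig, pushed fully home with its keyway over the key. Then use it to turn the spindle clockwise (looking at the end of the spindle) as far as it will go, so that the cam closes on the wooden block, and let go. Leave everything else where it stands.

Things in the scene. Friction and masses are not known exactly. Their poses are not given: they have to be found in the camera images.
- handle: The handle to fit: black plastic, loose, upright in the tray, 0.1 to 0.16 kg. Square hub 36 x 36 mm with flat sides, 50 mm tall; one round arm (12 mm thick, centre 43 to 46 mm above the underside, 18 mm ball at its end) sticks out along its +x to 69 mm from the hub's axis. Origin: centre of the underside; z up along the hub.
- keyway (a point): On the handle's underside: outer edge of the keyway, 13.5 mm from the hub's axis, on the same side as the arm (+x). The keyway is 8 mm wide and opens into a centred blind bore, 18.4 mm across; both are 30 mm deep. Axes as handle.
- spare: A different handle to leave alone: same square black hub, 36 x 36 x 50 mm, but two short opposite arms (a T, 96 mm over all) along its x. Loose, upright in the tray. Origin: centre of the underside.
- spindle_seat (a point): Centre of the flat collar (30 mm across) on the jig's steel spindle, where the handle's underside comes to rest. z points outwards along the spindle, 30 degrees from vertical, leaning to the jig's front; x points towards the key and turns with the spindle. The cam below it has its nose, 48 mm from the axis, also towards x. The handle goes on only with its x along this x.
- spindle_tip (a point): Outer end of the spindle, 26 mm above the collar; axes as spindle_seat. The shaft is 16 mm thick, its last 4 mm tapered to 10 mm. The key, 6 mm wide, reaches 12 mm from the axis on the x side, from the collar to 18 mm above it. In the keyway it has 1 mm of play each side: the handle turns about 0.1 rad before the spindle follows.
- spindle (a joint): Angle of the spindle, rad: grows as it turns clockwise seen from outside its end (a negative turn about spindle_seat's z). Starts between 0 and 0.6, stops hard at 1.3, where the cam nose meets the wooden block. Stays where it is left; friction about 0.12 N m.
- jig: Blue-green drilling jig, fixed: base 150 x 210 mm; its bed (120 mm along the slope, 210 mm wide) rises from front to back at 30 degrees, centre 75 mm above the bench. Origin: centre of the underside; the low front faces its -x. The spindle stands on the +y half, its collar 30 mm above the bed; a hexagonal wooden block 22 mm thick is fixed on the -y half.
- bush (a point): Top centre of a fixed steel drill bush (20 mm across) on an arm over the wooden block, 58 mm above the bed; nothing on the jig but the spindle stands nearer the spindle at that height. A gripper closed across the hub at mid height, along the handle's y, clears all this as it turns.
- tray: Red parts tray, fixed, 180 x 230 mm, walls 18 mm high, floor 4 mm thick; both handles stand in it, about 110 to 125 mm apart. A small wooden block with upright drills up to 78 mm high stands in it at the middle of its +x wall, a low box of bolts (19 mm high) at its -x wall. Origin: centre of the underside.
- stand: Dial gauge stand to leave alone, between tray and jig: round base 60 mm across, column 232 mm high, gauge reaching 75 mm to the side along its x at 130 to 200 mm height. Origin: centre of the underside; loose, 0.9 kg.
- bottle: White glue bottle to leave alone, loose, 52 mm across, 120 mm high. Origin: centre of the underside.
- hexbox: Open hexagonal plywood box to leave alone, loose, 90 mm across, 46 mm high. Origin: centre of the underside.
Mind the look-alikes: they are no part of the job. What is shaped like the handle but orange is not meant.

How it is judged:
By the outcome, as a careful person would: the job done as asked, in the order asked, and still so for the second after the job is handed in, with the robot touching nothing.
It also fails if it takes over 50 s, if anything falls off the work surface, if the arm or the gripper's body presses on something with over 40 N, if the wrist force passes 120 N, or if a joint passes its speed limit or range.

## Robot

A 6-joint arm with a two-finger parallel gripper is mounted at the origin on the work surface. World frame = base frame: x ahead of the robot, y to its left, z up, the work surface at z = 0. Lengths are in mm, angles in rad, forces in N, time in s.
With the tool pointing down it reaches from about 275 to 725 mm from the base axis. Payload 5.6 kg.
Tool frame: the origin (TCP) lies midway between the tips of the shut fingers; the grasp point (between the pads) lies 19 mm behind it (manip.grip_depth is the distance from the TCP to the grasp point, in mm); z points along the fingers, y is the line along which they close (so a half turn about z gives the same grasp; the last joint's range is limited). The gripper opens to 85 mm and grips with 20 to 120 N. Pads are 22 mm wide; open, the fingers measure 114 mm over their backs; the gripper's body (76 mm by 85 mm) begins 54 mm behind the grasp point. The pads swing forward as they close: fully open they stand 13 mm farther back than shut.
Start: joints at [-0.869, 0.255, 0.108, 0, -1.424, -0.285], TCP at [222.678, -502.899, 231.283] pointing down, gripper open.
Joint ranges: [-2.95, 2.95], [-1.21, 1.97], [-1.09, 1.5], [-2.87, 1.71], [-2.94, -0.07], [-3.05, 3.05]. Speed limits (rad/s): [2.57, 2.57, 3.14, 3.14, 3.14, 3.14].

## Interface

Orientations are given as [roll, pitch, yaw] about the fixed x, y, z axes, in that order (R = Rz(yaw) Ry(pitch) Rx(roll)).
In Python, from cell import manip gives the robot as it stands. Calls block until the motion is done:
- manip.reach(position, orientation): joint-space move of the TCP to a pose.
- manip.move_l(position, orientation=None, feed=150): straight line of the TCP; orientation=None keeps the orientation; feed is the mean speed in mm/s.
- manip.move_j(angles): joint-space move.
- manip.open_gripper() and manip.close(grasp_force=None): open the fingers fully, or close them until they stop; grasp_force is the grip in N (None keeps the last).
- manip.sleep(seconds).
- manip.solve_ik(position, orientation): joint angles nearest the present ones, or None.
- manip.observe(): the state.
- manip.camera(name): name is "scene" or "side" or "wrist"; returns the picture (480x640x3 uint8, red, green, blue); there is no depth.
- manip.get_calibration(name): a dict with "mtx" (3x3 intrinsics, pixels), "k1" (the pictures are not rectified: a ray, as slopes to the right and down, at radius r is drawn at 1 + k1 r^2 times it, then the intrinsics apply), "R" (3x3) and "t" (3): a world point X has camera coordinates R X + t. Camera axes: x right, y down, z forward; pixel columns grow to the right and rows downward; lengths in mm; the calibration is good to about 2 mm. A picture is of the moment at which its call begins: read the wrist's pose just before it. get_calibration takes no time and is no camera call; for the wrist camera it gives the pose at the moment of the call.
A pose or a line that the arm cannot do raises manip.Unreachable and nothing moves.
- manip.sign_off(): hands the job in; it is judged then, once.
The state is a dict: "t": time; "qpos": joint angles; "dq": joint speeds; "effort": joint torques, N m; "ee_pos": TCP position; "tcp_rot": TCP orientation; "wrist_force": force on the tool from outside, world axes, zero at the start; "ft_torque": the same for the moment, N m; "width": opening from 0.0 (shut) to 1.0 (fully open); "gripper_force": force on a finger pad.
Only numpy, scipy, OpenCV 4.12 (cv2) and the standard library are available. Lean on these libraries where they do the work, as an engineer would, in place of code of your own. Each camera call takes 0.05 s, during which the arm holds its last target. There are 200 camera calls.

## Working session

There is one attempt and no reset: what is moved stays moved. The work goes in short steps, each a Python script; the robot and the scene stay as the last script left them, time stands still between calls to the robot, and variables do not carry over. Pictures are saved under pics/ and viewed, at most 10 in all, crops included, and the job is handed in when it is done.

```bash
mkdir -p pics; ls
python3 - <<'E'
from cell import manip
import cv2,numpy as np
for n in("scene","side","wrist"):
    im=manip.camera(n); cv2.imwrite(f"pics/{n}0.png",im[:,:,::-1])
    c=manip.get_calibration(n); print(n,c)
E
```

```text
pics
scene {'mtx': array([[531.77221149,   0.        , 318.39115339],
       [  0.        , 531.77221149, 242.32235292],
       [  0.        ,   0.        ,   1.        ]]), 'k1': 0.044446356534763795, 'R': array([[ 0.76879847,  0.63921933, -0.01864306],
       [ 0.3760773 , -0.47550808, -0.79527224],
       [-0.51721831,  0.60439285, -0.60596576]]), 't': array([-445.83554954, -110.85129578, 1349.29270576])}
side {'mtx': array([[435.24311828,   0.        , 312.39851386],
       [  0.        , 435.24311828, 235.10402027],
       [  0.        ,   0.        ,   1.        ]]), 'k1': -0.006627385917148244, 'R': array([[ 0.93159734, -0.3632195 ,  0.0140708 ],
       [-0.19692049, -0.53684877, -0.82037535],
       [ 0.30553022,  0.76148867, -0.57165225]]), 't': array([-488.78361595,  207.22971075,  568.75293289])}
wrist {'mtx': array([[356.2709542 ,   0.        , 323.30372926],
       [  0.        , 356.2709542 , 239.08992322],
       [  0.        ,   0.        ,   1.        ]]), 'k1': -0.06434337766148632, 'R': array([[-4.04103681e-01,  9.14712779e-01,  8.64470784e-04],
       [ 8.81771491e-01,  3.89299122e-01,  2.66317915e-01],
       [ 2.43267863e-01,  1.08382316e-01, -9.63884859e-01]]), 't': array([547.7885766 , -35.33829298, 378.58993963])}
```

View pics/scene0.png

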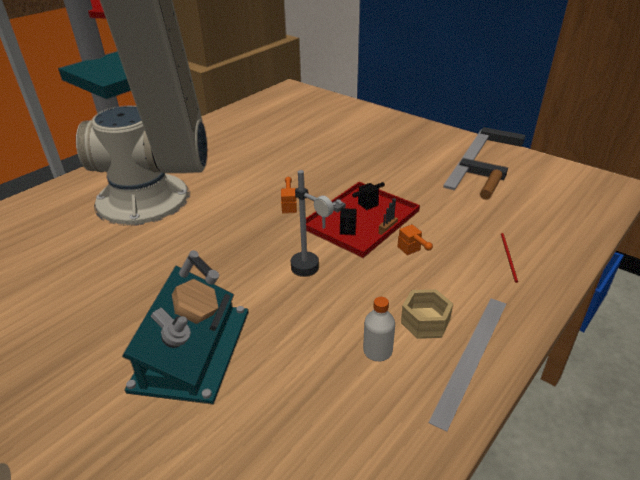

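View pics/side0.png

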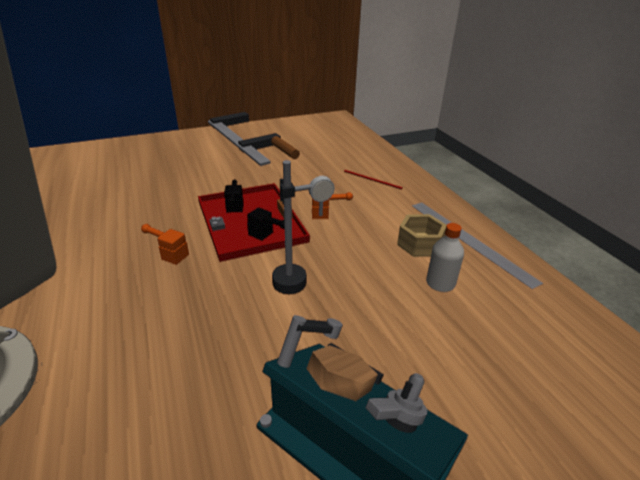

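The scene view shows the tray at about (362,217), black hubs at (348,220) and (369,195; it looks like the T), and the jig at (190,330) with its spindle tip near (180,325). In the side view the hubs are at (262,222) and (234,198), and the spindle tip is at (417,380).

```bash
cat > h.py <<'E'
from cell import manip
import cv2,numpy as np
from scipy.spatial.transform import Rotation as Ro
def ray(c,uv):
    m=c["mtx"];d=np.array([(uv[0]-m[0,2])/m[0,0],(uv[1]-m[1,2])/m[1,1]])
    s=d.copy()
    for _ in range(20): s=d/(1+c["k1"]*(s@s))
    return -c["R"].T@c["t"], c["R"].T@np.r_[s,1]
def onz(c,uv,z):
    o,d=ray(c,uv);return o+d*(z-o[2])/d[2]
def tri(*cu):
    A=np.zeros((3,3));b=np.zeros(3);L=[]
    for c,uv in cu:
        o,d=ray(c,uv);d=d/np.linalg.norm(d);P=np.eye(3)-np.outer(d,d);A+=P;b+=P@o;L.append((P,o))
    X=np.linalg.solve(A,b);return X,[round(float(np.linalg.norm(P@(X-o))),1) for P,o in L]
def proj(c,X):
    p=c["R"]@np.asarray(X,float)+c["t"];s=p[:2]/p[2];s=s*(1+c["k1"]*(s@s));m=c["mtx"]
    return np.array([m[0,0]*s[0]+m[0,2],m[1,1]*s[1]+m[1,2]])
def snap(n,f,crop=None):
    c=manip.get_calibration(n);im=manip.camera(n)[:,:,::-1].copy();cv2.imwrite(f"pics/{f}.png",im);return c,im
E
python3 - <<'E'
from h import *
np.set_printoptions(precision=1,suppress=True)
s=manip.get_calibration("scene");d=manip.get_calibration("side")
print("hubA",onz(s,(348,220),29),onz(d,(262,222),29))
print("hubB",onz(s,(369,195),29),onz(d,(234,198),29))
print("tip",tri((s,(180,322)),(d,(417,378))))
print("bush",tri((s,(189,258)),(d,(334,326))))
print("stand",onz(s,(305,263),10),onz(d,(289,277),10),"top",tri((s,(302,172)),(d,(287,162))),"gauge",tri((s,(323,207)),(d,(321,188))))
print("bottle",onz(s,(379,352),0),onz(d,(444,283),0), "hex",onz(s,(427,315),25))
# tray corners
for p in [(303,219),(364,183),(421,209),(363,252)]: print("tray",onz(s,p,18))
# jig base
for p in [(131,393),(211,397),(248,310)]: print("jig",onz(s,p,0))
w=manip.get_calibration("wrist");print("camoffset in tool", Ro.from_euler('xyz',manip.observe()["tcp_rot"]).as_matrix().T@(-w["R"].T@w["t"]-manip.observe()["ee_pos"]) if np.size(manip.observe()["tcp_rot"])==3 else manip.observe()["tcp_rot"])
print(manip.observe()["tcp_rot"],manip.observe()["t"])
E
```

```text
hubA [490.8 213.1  29. ] [497.9 207.4  29. ]
hubB [466.8 328.6  29. ] [467.3 319.3  29. ]
tip (array([ 532.5, -275.8,  122.7]), [1.5, 1.5])
bush (array([ 466.3, -200.9,  161. ]), [6.5, 6.5])
stand [499.1  53.5  10. ] [501.   51.5  10. ] top (array([501.8,  52.9, 228.2]), [1.1, 1.1]) gauge (array([555.2,  48.3, 176.6]), [0.1, 0.1])
bottle [753.  -41.9   0. ] [754.2 -47.2   0. ] hex [782.4  66.   25. ]
tray [397.2 164.5  18. ]
tray [414.  381.8  18. ]
tray [589.1 367.9  18. ]
tray [578.2 150.8  18. ]
jig [ 486.2 -366.2    0. ]
jig [ 594.6 -290.     0. ]
jig [ 497.8 -112.9    0. ]
camoffset in tool [  67.3    1.8 -143.2]
[ 3.1 -0.  -2.7] 0.15
```

View pics/wrist0.png

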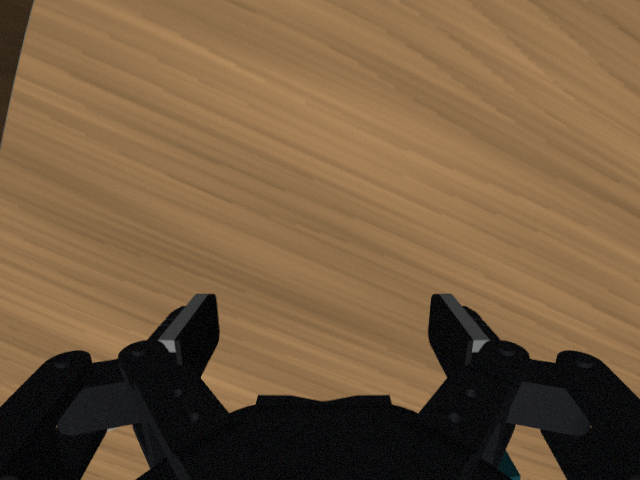

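Wrist view: only bench and the open fingers, in the rows below about 295. Next I look from above at the jig, then at the tray, keeping high over the stand.

Run:
```python
from h import *
np.set_printoptions(precision=3,suppress=True)
def look(P,z,h,name):
    P=np.array(P,float);best=None
    for yaw in np.arange(-3.1,3.14,.2):
        T=P[:2]+20*np.array([np.cos(yaw),np.sin(yaw)])
        q=manip.solve_ik([*T,z],[np.pi,0,yaw])
        if q is not None and (best is None or abs(q[5])<abs(best[0][5])): best=(q,T,yaw)
    q,T,yaw=best;print(name,q,T,yaw)
    manip.reach([*T,z],[np.pi,0,yaw]);manip.sleep(.3)
    return snap("wrist",name)
np.save("cj.npy",look((525,-275),330,0,"wj")[0],allow_pickle=True)
np.save("ct.npy",look((485,266),340,0,"wt")[0],allow_pickle=True)
print(manip.observe()["t"])
```

```text
wj [-0.254  0.35   0.487  0.    -1.708 -0.076] [ 518.534 -293.926] -1.899999999999999
wt [ 0.747  0.267  0.397  0.    -1.7   -0.076] [497.432 250.333] -0.8999999999999981
4.2167
```

View pics/wj.png

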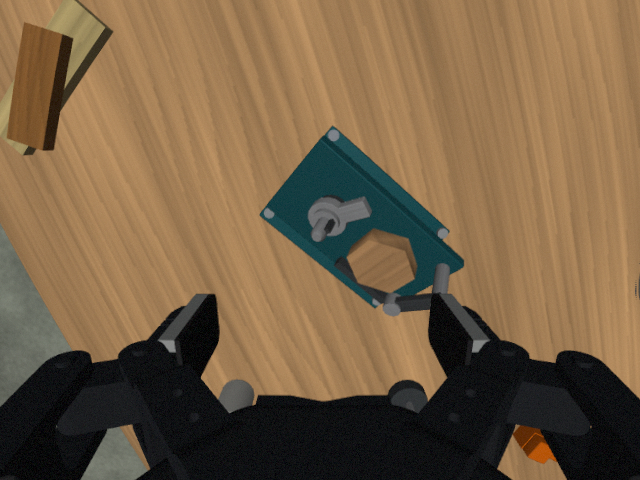

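View pics/wt.png

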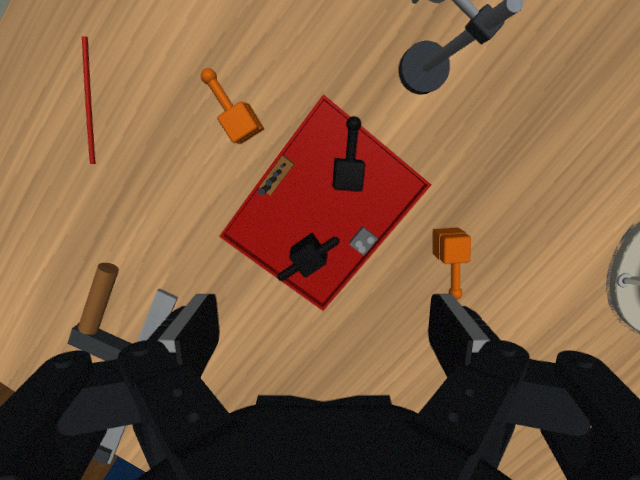

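In the tray view the one-armed handle has its hub at (349,172) and ball at (354,123); the T is at (309,255). In the jig view the spindle tip is at about (318,236), the collar at (326,216) and the cam nose at (368,208), with base screws at (333,135), (269,213) and (443,233). I'll zoom in on both.

Run:
```python
from h import *
np.set_printoptions(precision=1,suppress=True)
cj=np.load("cj.npy",allow_pickle=True).item();ct=np.load("ct.npy",allow_pickle=True).item()
wj=cv2.imread("pics/wj.png");wt=cv2.imread("pics/wt.png")
a=cv2.resize(wj[185:255,295:385],None,fx=6,fy=6,interpolation=cv2.INTER_CUBIC)[:, :540]
b=cv2.resize(wt[110:200,325:375],None,fx=5,fy=5,interpolation=cv2.INTER_CUBIC)
out=np.zeros((450,800,3),np.uint8);out[:420,:540]=a;out[:450,545:795]=b
cv2.imwrite("pics/zoom.png",np.clip(out*1.6,0,255).astype(np.uint8))
for p in [(333,135),(269,213),(443,233)]: print("screw",onz(cj,p,12))
s=manip.get_calibration("scene")
for p in [(132,383),(208,392),(239,309)]: print("screw scene",onz(s,p,12))
# handle mask
hsv=cv2.cvtColor(wt,cv2.COLOR_BGR2HSV);m=(hsv[...,2]<70).astype(np.uint8);m[:110]=0;m[200:]=0;m[:,:325]=0;m[:,375:]=0
hub=cv2.morphologyEx(m,cv2.MORPH_OPEN,np.ones((15,15),np.uint8))
cs,_=cv2.findContours(hub,cv2.RETR_EXTERNAL,cv2.CHAIN_APPROX_NONE)
r=cv2.minAreaRect(max(cs,key=cv2.contourArea));print("hub",r,m.sum())
ys,xs=np.nonzero(m*(np.arange(480)[:,None]<130));print("ball",xs.mean(),ys.mean(),ys.min(),xs.min(),xs.max())
```

```text
screw [ 481.9 -359.9   12. ]
screw [ 593.3 -293.4   12. ]
screw [ 382. -192.   12.]
screw scene [ 480.5 -357.3   12. ]
screw scene [ 591.6 -291.5   12. ]
screw scene [ 492.3 -129.5   12. ]
hub ((348.0, 174.0), (30.0, 30.0), 90.0) 1388
ball 353.1927710843373 123.24096385542168 117 346 360
```

View pics/zoom.png

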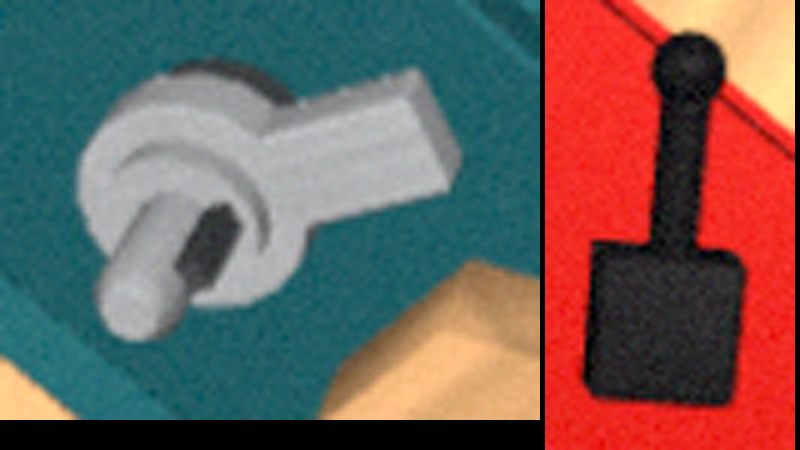

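The zoom shows the spindle end face at wrist pixel (317,235), the nose end's top edge centred at about (365.5,208.5), and the key on the nose side. The handle's hub top is centred at about (349,174) and its ball at (353.2,123). I'll compute the poses and check joint ranges for both flips.

```bash
cat > g.py <<'E'
from h import *
np.set_printoptions(precision=2,suppress=True)
cj=np.load("cj.npy",allow_pickle=True).item();ct=np.load("ct.npy",allow_pickle=True).item()
a=np.radians(30.9);zs=np.array([np.cos(a)*.5,np.sin(a)*.5,np.sqrt(.75)])
def rpy(x,z):  # tool x (approx), tool z
    z=z/np.linalg.norm(z);x=x-z*(x@z);x/=np.linalg.norm(x)
    return Ro.from_matrix(np.c_[x,np.cross(z,x),z]).as_euler('xyz')
E
python3 - <<'E'
from g import *
hub=onz(ct,(349,174),54);ball=onz(ct,(353.2,123),48.5);v=ball-hub
print("hub",hub,"ball",ball,"dist",np.hypot(*v[:2]));yaw=np.arctan2(v[1],v[0]);print("yaw",yaw)
s=manip.get_calibration("scene");d=manip.get_calibration("side")
tw=(317,234.7)
print(tri((s,(181,321)),(d,(417.5,377)),(cj,tw)),tri((s,(181,321)),(cj,tw)),onz(cj,tw,123),onz(cj,tw,126))
o,r=ray(cj,tw)
# along jig y: model 52.5 for reference
tip=onz(cj,tw,124.5)
for down in(29,33,37):
    c=tip-zs*down;o,r=ray(cj,(365.5,208.5));n=o+r*((c-o)@zs)/(r@zs);print(down,n-c,np.linalg.norm(n-c))
    k=(n-c)/np.linalg.norm(n-c)
# key angle relative to jig frame
jy=np.array([np.sin(a),-np.cos(a),0]);jx=np.cross(jy,zs)
print("key comps jx',jy",k@jx,k@jy)
seat=tip-26*zs
for sg in(1,-1):
    g=[hub[0],hub[1],12];q=manip.solve_ik(g,[np.pi,0,yaw+(0 if sg>0 else np.pi)]);print("flip",sg,"grasp",q)
    for ang in(0,-.35,-.7,-1.05,-1.4):
        kk=Ro.from_rotvec(zs*ang).apply(k);o=rpy(sg*kk,-zs)
        print(ang,manip.solve_ik(seat+7*zs,o),manip.solve_ik(seat+80*zs,o))
E
```

```text
hub [491.47 209.39  54.  ] ball [524.55 160.62  48.5 ] dist 58.930150967597676
yaw -0.9747899432047511
(array([ 532.59, -273.53,  123.16]), [1.7, 1.1, 2.0]) (array([ 531.5 , -272.8 ,  121.26]), [1.5, 1.5]) [ 531.74 -271.71  123.  ] [ 531.43 -272.44  126.  ]
29 [-42.17  -1.5   21.33] 47.28035280850975
33 [-40.7    0.56  20.  ] 45.35585921976833
37 [-39.24   2.61  18.67] 43.533396908237904
key comps jx',jy 0.8575391192924432 -0.5144187582924447
flip 1 grasp [ 0.7   0.4  -0.29  0.   -0.88 -0.1 ]
0 [-0.05  0.64  0.17  0.28 -1.55 -1.59] [-0.02  0.66  0.36  0.27 -1.73 -1.57]
-0.35 [-0.05  0.64  0.17  0.28 -1.55 -1.94] [-0.02  0.66  0.36  0.27 -1.73 -1.92]
-0.7 [-0.05  0.64  0.17  0.28 -1.55 -2.29] [-0.02  0.66  0.36  0.27 -1.73 -2.27]
-1.05 [-0.05  0.64  0.17  0.28 -1.55 -2.64] [-0.02  0.66  0.36  0.27 -1.73 -2.62]
-1.4 [-0.05  0.64  0.17  0.28 -1.55 -2.99] [-0.02  0.66  0.36  0.27 -1.73 -2.97]
flip -1 grasp [ 0.7   0.4  -0.29  0.   -0.88  3.04]
0 [-0.05  0.64  0.17  0.28 -1.55  1.55] [-0.02  0.66  0.36  0.27 -1.73  1.57]
-0.35 [-0.05  0.64  0.17  0.28 -1.55  1.2 ] [-0.02  0.66  0.36  0.27 -1.73  1.22]
-0.7 [-0.05  0.64  0.17  0.28 -1.55  0.85] [-0.02  0.66  0.36  0.27 -1.73  0.87]
-1.05 [-0.05  0.64  0.17  0.28 -1.55  0.5 ] [-0.02  0.66  0.36  0.27 -1.73  0.52]
-1.4 [-0.05  0.64  0.17  0.28 -1.55  0.15] [-0.02  0.66  0.36  0.27 -1.73  0.17]
```

Flip -1 puts the arm away from the wrist camera and keeps the last joint well inside its range while turning. I'll grasp that way, lift, cross high over the stand and look with the handle held above the spindle.

Run:
```python
from g import *
x,y=491.6,209.4; o=[np.pi,0,2.167-.04]
manip.reach([x,y,110],o); manip.move_l([x,y,12],feed=120)
manip.close(70); ob=manip.observe(); print(ob["width"],ob["gripper_force"],ob["ee_pos"],ob["wrist_force"])
manip.move_l([x,y,330],feed=250)
ob=manip.observe();print(ob["width"],ob["wrist_force"],ob["qpos"])
manip.move_j([-0.254,0.35,0.487,0,-1.708,1.6])
tip=np.array([531.8,-272.4,124.3]);seat=tip-26*zs
k=np.array([-40.7,.56,20.])
P=seat+(26+8+60)*zs
manip.reach(P,rpy(-k,-zs));manip.sleep(.4)
c,im=snap("wrist","hold");np.save("ch.npy",c,allow_pickle=True)
c2,i2=snap("side","hold_s")
ob=manip.observe();print(ob["t"],ob["ee_pos"],ob["tcp_rot"],ob["qpos"],ob["width"])
out=np.zeros((560,640,3),np.uint8)
out[:320,:640]=cv2.resize(im[180:340,160:480],None,fx=2,fy=2);
s=i2[280:400,330:480]; out[320:560,:300]=cv2.resize(s,None,fx=2,fy=2)
cv2.imwrite("pics/hold2.png",np.clip(out*1.5,0,255).astype(np.uint8))
```

```text
0.41481767486672516 69.61856335401535 [492.03 209.66  12.56] [-0.2   0.06  4.42]
0.41345247417860015 [-0.74 -0.4  -1.4 ] [ 0.7   0.22  0.3  -0.   -1.66  3.  ]
12.75 [ 560.79 -255.25  183.67] [ 2.88  0.46 -0.01] [-0.02  0.66  0.41  0.27 -1.76  1.63] 0.41473787368498294
```

View pics/hold2.png

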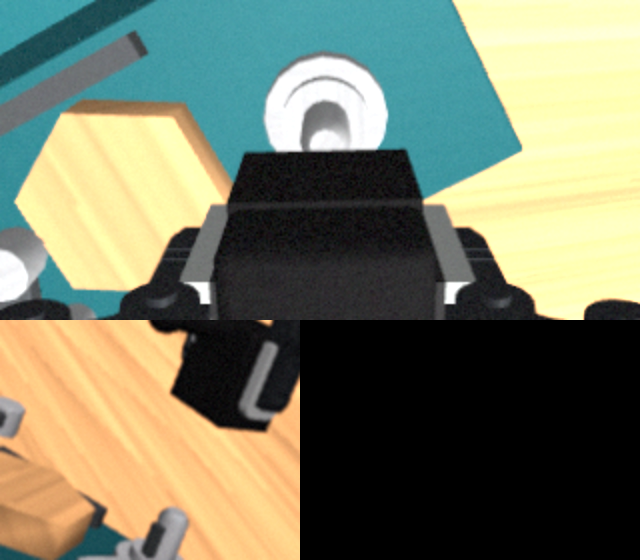

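The held hub's lower near edge is at (283–363, 255.5) and the spindle is at column 323, so sideways alignment already looks right. The hub hides the key, so I'll shift 45 mm towards the nose to see the tip and key clear of it.

Run:
```python
from g import *
k=np.array([-40.7,.56,20.]);k-=zs*(k@zs);k/=np.linalg.norm(k)
ob=manip.observe();manip.move_l(np.array(ob["ee_pos"])+48*k-15*zs);manip.sleep(.4)
c,im=snap("wrist","hold3");c["ee"]=manip.observe()["ee_pos"];c["rot"]=manip.observe()["tcp_rot"];np.save("ch3.npy",c,allow_pickle=True)
print(c["ee"],c["rot"])
x0,y0=250,120
out=cv2.resize(im[y0:y0+150,x0:x0+150],None,fx=4,fy=4,interpolation=cv2.INTER_CUBIC)
cv2.imwrite("pics/hold3z.png",np.clip(out*1.15,0,255).astype(np.uint8))
T=Ro.from_euler('xyz',c["rot"]).as_matrix()
tip=np.array([531.8,-272.4,124.3])
f=lambda X:(proj(c,X)-[x0,y0])*4
print("pred tip",f(tip),"seat",f(tip-26*zs),"nose",f(tip-31*zs+48*k),"keytop outer",f(tip-8*zs+12*k))
print("hub edge pred",[f(np.array(c["ee"])+T@np.array([18,s,8.])) for s in(-18,18)], [f(np.array(c["ee"])+T@np.array([18,s,-42.])) for s in(-18,18)])
```

```text
[ 511.46 -258.47  191.6 ] [ 2.88  0.46 -0.01]
pred tip [302.41 223.92] seat [301.35 207.99] nose [300.98 497.82] keytop outer [301.99 302.64]
hub edge pred [array([145.97, 535.36]), array([469.03, 535.07])] [array([ 82.25, 731.67]), array([544.97, 731.15])]
```

View pics/hold3z.png

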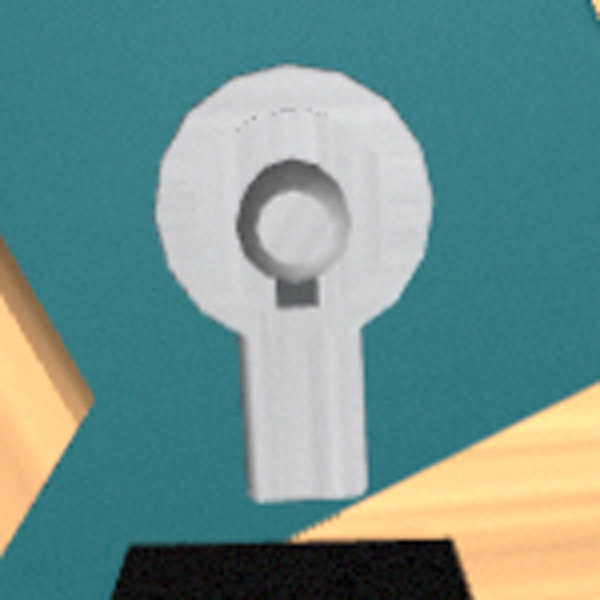

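Zoom view: the tip is centred at (299,228), the cam disc at (294,204), the key at (298,293) and the nose end at (310,497). The hub's near lower edge is (130,543)–(452,540). Relative to the held hub, the spindle is within about 0.5 mm and the nose is about 0.035 rad off, so I'll correct those and insert with force checks.

```bash
cat > i.py <<'E'
from g import *
c=np.load("ch3.npy",allow_pickle=True).item();cx=c["R"][0]
k=np.array([-40.7,.56,20.]);k-=zs*(k@zs);k/=np.linalg.norm(k)
tip=np.array([531.8,-272.4,124.3])
# pred tip used hub at pred; shift: spindle measured relative to hub
T=Ro.from_euler('xyz',c["rot"]).as_matrix()
za=zs+.012*cx;za/=np.linalg.norm(za)
k=k+.035*cx;k-=za*(k@za);k/=np.linalg.norm(k)
E
python3 - <<'E'
from i import *
# spindle position relative to tool axis in hold3 (TCP axis): lateral +0.5 cx, along k: predicted offset -0.3
ee=np.array(c["ee"]);v=tip-ee
old=T[:,1]; print("cx.tooly",cx@T[:,1],"tip offset in tool",T.T@v)
# desired tip: cx component relative to tool axis =+0.5mm ; tool-x component shifted +0.3
tip2=tip-cx*(v@cx)+cx*0.6+T[:,0]*.3
seat=tip2-26*za;o=rpy(-k,-za);print("tip2",tip2,"shift",tip2-tip)
np.save("seat.npy",np.array([seat,k,za]))
manip.reach(seat+(26+8.5+8)*za,o);manip.sleep(.3)
f0=np.array(manip.observe()["wrist_force"]);d=34.5+4
while d>2:
    manip.move_l(seat+d*za,o,feed=40);ob=manip.observe()
    f=np.array(ob["wrist_force"])-f0;m=f@za;e=np.array(ob["ee_pos"])-seat
    print(round(d,1),"z",round(e@za,2),"fz",round(m,1),"lat k,c",round(f@k,1),round(f@cx,1),"dev",round(e@k,2),round(e@cx,2))
    if m>20: break
    d-=4 if d>14 else 1
print(manip.observe()["t"])
E
```

```text
cx.tooly 0.9999995964593846 tip offset in tool [48.11 -0.32 53.11]
tip2 [ 532.17 -273.33  124.39] shift [ 0.37 -0.93  0.09]
38.5 z 38.34 fz -0.1 lat k,c -0.3 -1.5 dev 0.3 0.41
34.5 z 34.13 fz 0.1 lat k,c 0.7 -1.0 dev 0.15 0.34
30.5 z 30.11 fz 0.0 lat k,c -1.0 -0.7 dev 0.11 0.28
26.5 z 26.17 fz 0.8 lat k,c -0.7 -1.4 dev 0.13 0.27
22.5 z 22.17 fz 0.7 lat k,c -0.3 -1.4 dev 0.13 0.22
18.5 z 18.2 fz 0.5 lat k,c 0.2 -0.6 dev 0.12 0.2
14.5 z 14.15 fz 0.5 lat k,c -0.6 -1.5 dev 0.15 0.18
10.5 z 11.06 fz 3.7 lat k,c -1.4 -1.7 dev -0.28 0.33
9.5 z 11.01 fz 8.0 lat k,c -0.2 -3.5 dev -0.33 0.37
8.5 z 10.91 fz 12.0 lat k,c 1.1 -5.1 dev -0.34 0.39
7.5 z 10.91 fz 16.2 lat k,c 3.0 -5.4 dev -0.37 0.39
6.5 z 10.86 fz 20.5 lat k,c 4.1 -7.1 dev -0.38 0.42
17.3333
```

It went home at 11 mm with a firm rise in force. That matches the jig geometry, which put the tip about 2 mm higher. Now I turn clockwise, watching the torque.

Run:
```python
from i import *
seat,k,za=np.load("seat.npy")
P=seat+9.5*za
manip.reach(P,rpy(-k,-za));ob=manip.observe();t0=np.array(ob["ft_torque"])@za
a=0
while a<1.5:
    a+=.06
    manip.reach(P,rpy(-Ro.from_rotvec(-za*a).apply(k),-za));manip.sleep(.05)
    ob=manip.observe();f=np.array(ob["wrist_force"]);tq=np.array(ob["ft_torque"])@za
    R=Ro.from_euler('xyz',ob["tcp_rot"]).as_matrix();x=-R[:,0];act=np.arctan2(np.cross(x,k)@za,x@k)
    print(round(a,2),"act",round(act,3),"tq",round(tq-t0,2),"f",(f@za).round(1),np.linalg.norm(f).round(1),"z",((np.array(ob["ee_pos"])-seat)@za).round(2),"t",round(ob["t"],1))
    if abs(tq-t0)>1.3: break
snap("side","turn_s");c2,im=snap("scene","turn")
cv2.imwrite("pics/turnz.png",np.hstack([cv2.resize(im[230:390,110:270],(400,400)),cv2.resize(cv2.imread("pics/turn_s.png")[300:460,310:470],(400,400))]))
```

```text
0.06 act 0.06 tq -0.07 f 8.9 9.2 z 10.95 t 17.9
0.12 act 0.12 tq -0.05 f 8.9 9.3 z 10.96 t 18.2
0.18 act 0.18 tq -0.04 f 9.5 10.0 z 10.98 t 18.5
0.24 act 0.24 tq -0.09 f 10.0 10.2 z 10.97 t 18.8
0.3 act 0.3 tq -0.09 f 8.6 9.0 z 10.94 t 19.1
0.36 act 0.36 tq -0.11 f 8.8 9.3 z 10.96 t 19.4
0.42 act 0.42 tq -0.07 f 9.2 9.5 z 10.97 t 19.7
0.48 act 0.48 tq -0.08 f 9.6 9.9 z 10.95 t 20.0
0.54 act 0.54 tq -0.1 f 9.1 9.8 z 10.94 t 20.3
0.6 act 0.6 tq -0.1 f 10.0 10.6 z 10.95 t 20.6
0.66 act 0.66 tq -0.09 f 9.8 10.5 z 10.97 t 20.9
0.72 act 0.72 tq -0.09 f 9.5 10.1 z 10.95 t 21.2
0.78 act 0.78 tq -0.13 f 9.8 10.8 z 10.95 t 21.5
0.84 act 0.84 tq -0.12 f 10.3 11.6 z 10.95 t 21.8
0.9 act 0.9 tq -0.23 f 10.7 11.7 z 10.94 t 22.1
0.96 act 0.96 tq -0.05 f 10.1 11.6 z 10.93 t 22.4
1.02 act 1.02 tq -0.1 f 10.5 11.6 z 10.94 t 22.7
1.08 act 1.08 tq -0.15 f 11.4 12.5 z 10.95 t 23.0
1.14 act 1.14 tq -0.11 f 11.1 12.6 z 10.94 t 23.3
1.2 act 1.2 tq -0.18 f 11.5 12.9 z 10.95 t 23.6
1.26 act 1.26 tq -0.08 f 11.1 12.6 z 10.9 t 23.9
1.32 act 1.32 tq -0.06 f 10.7 12.9 z 10.93 t 24.2
1.38 act 1.38 tq -0.01 f 11.5 13.2 z 10.92 t 24.5
1.44 act 1.439 tq 0.49 f 11.7 13.2 z 10.92 t 24.8
1.5 act 1.498 tq 0.71 f 12.5 15.2 z 10.92 t 25.1
```

View pics/turnz.png

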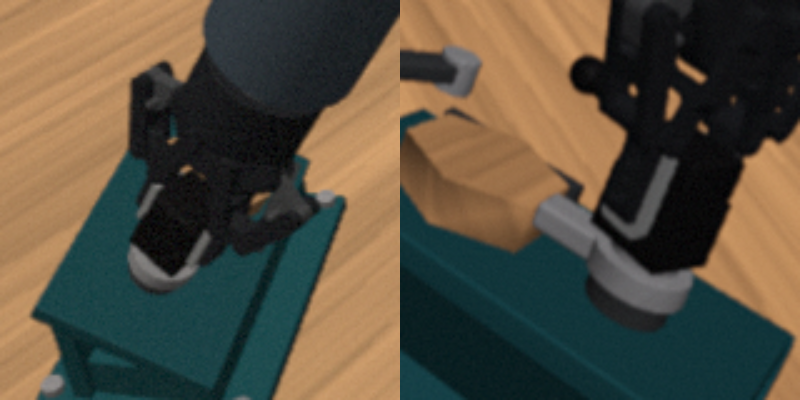

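The picture shows the cam nose against the wooden block (right half, around (575,215)) and the hub down on the collar. The last two turn steps met the hard stop, so I'll press once more, let go, withdraw along the spindle and check.

Run:
```python
from i import *
seat,k,za=np.load("seat.npy")
P=seat+9.5*za;o=rpy(-Ro.from_rotvec(-za*1.54).apply(k),-za)
manip.reach(P,o);manip.sleep(.3);ob=manip.observe();print("tq",np.array(ob["ft_torque"])@za,ob["width"])
manip.open_gripper();manip.sleep(.2);print(manip.observe()["width"])
manip.move_l(seat+110*za,o,feed=120);manip.sleep(.3)
c,im=snap("wrist","fin");_,s=snap("side","fin_s")
print(manip.observe()["t"],manip.observe()["wrist_force"],manip.observe()["qpos"])
kk=Ro.from_rotvec(-za*1.4).apply(k);s2=seat+2.4*za
print("pred top",proj(c,s2+50*za),"ball",proj(c,s2+44.5*za+60*kk))
cv2.imwrite("pics/finz.png",np.hstack([cv2.resize(im[150:390,200:440],(400,400)),cv2.resize(s[300:460,310:470],(400,400))]))
```

```text
tq 1.1528239696354563 0.4151912400707189
0.9964075879992725
27.8667 [-0.21  0.03  0.6 ] [-0.02  0.68  0.47  0.26 -1.81  0.14]
pred top [321.89 256.04] ball [334.91 339.68]
```

View pics/finz.png

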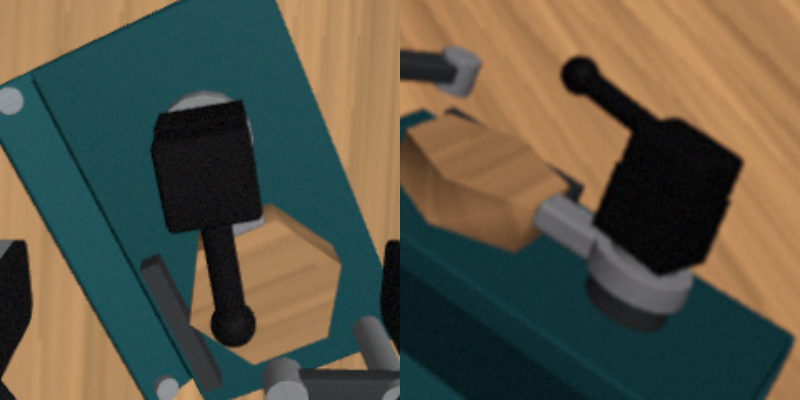

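The handle sits on the spindle, free of the gripper, with its arm over the cam nose and the nose against the block. The gripper has withdrawn along the spindle.

```bash
python3 -c "
from cell import manip
print(manip.sign_off())"
```

```text
the job is handed in; nothing more can be done
None
```

The one-armed black handle is pushed home on the spindle and turned clockwise until it stopped hard, with the cam nose closed on the wooden block; I let go and handed the job in at about 28 s of the 50 s allowed.

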